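Level the bench scale and put the tint bottle on it

TASK

The bench scale rocks, because the foot under its black knob is screwed up too short. Turn the knob until the scale stands firmly with its weight shared about evenly by all four feet, without leaning hard on the scale or pushing it out of its place; then, with your hand off the scale and it standing firm, set the green tint bottle gently upright on the middle of the steel pan and let go, leaving the red bottle and the cup where they are.

Things in the scene. Friction and masses are not known exactly. Their poses are not given: they have to be found in the camera images.
- scale: White bench scale, 200 x 200 mm, about 3 kg, loose, on four feet at (+-85, +-85) mm. Origin: middle of its footprint at the level of the pads' tops; z up. White top 46 mm above the origin; 110 mm square steel pan centred at (+20, +20) mm, its top at 54 mm. The feet at (-85, +85), (+85, -85) and (+85, +85) mm are rubber and give 1 mm per 15 N; the one at (-85, -85) mm is a hard steel screw.
- knob_mid (a point): Centre of the black ribbed round knob of the levelling screw, 32 mm diameter, 30 mm tall, on a thin neck 20 mm above the white top, at (-85, -85) mm of the scale. Turned clockwise seen from above, it lowers the screw foot 2.0 mm per rad (12.6 mm a turn). Friction about 0.04 N m; it stays where left and keeps its height; several turns are free.
- pan_mid (a point): Middle of the top face of the square steel pan; z up
- slab: Fixed dark slab, 240 x 240 x 12 mm, under the scale; origin: centre of its underside, axes nearly parallel to the scale's
- pad_screw: Fixed steel pad, 32 mm diameter, 3 mm thick, under the screw foot; origin: centre of its underside. At the start the screw's tip hangs 0.4 to 5.6 mm clear of it, a different amount every time; pressing on the knob with 3 to 8 N tips the scale (the knob sinks by that gap) until tip meets pad, and then feels hard.
- pad_left: Like pad under the rubber foot at (-85, +85) mm. Once the screw's tip touches, each further mm of lowering puts about 2.5 N on the screw foot and far foot and takes as much off this one and pad_right's; about 2.6 mm past touching shares the weight well (each foot needs 4 N or more).
- pad_right: Like pad under the rubber foot at (+85, -85) mm
- pad_far: Like pad under the rubber foot at (+85, +85) mm, diagonally opposite the screw
- green_bottle_mid (a point): Centre of the small green tint bottle with black cap: 36 mm diameter up to 74 mm, then a 22 mm cap, 101 mm tall in all, 0.075 kg, loose and upright; point 50 mm above its underside; z up
- red_bottle_mid (a point): Same for the dark red bottle with white cap (leave alone)
- cup_mid (a point): Centre of the pale mixing cup, 65 mm diameter, 62 mm tall, loose; 31 mm above its underside (leave alone)
Things that resemble listed ones, but are neither listed nor needed, are in the scene too. Leave any blue or yellow look-alike of the part that bears green_bottle_mid alone.

How it is judged:
On the way:
1. the scale stands untouched with all four feet loaded (at least 4 N each) (contact force between each of pad_screw, pad_left, pad_right, pad_far and scale above 4 N and contact force between each of the fingers, the arm and scale below 0.3 N and linear speed of scale below 0.01 m/s and angle between scale's own z axis and vertical below 0.03 rad), for 0.3 s.
At the end, for the whole second after the job is handed in: All four feet press on their pads with at least 4 N each, the scale is at rest and within 0.03 rad of level; the green bottle stands upright (within 0.1 rad) and released on the pan, its axis within 35 mm of the pan's middle (all of step 1 and horizontal distance between green_bottle_mid and pan_mid below 0.035 m and z of green_bottle_mid in the frame of pan_mid between 0.044 and 0.056 m and angle between green_bottle_mid's own z axis and vertical below 0.1 rad and contact force between green_bottle and scale above 0.2 N and contact force between the fingers and green_bottle below 0.1 N and linear speed of green_bottle below 0.02 m/s); the robot touches nothing.
It fails at once if a foot is overloaded (over 32 N on its pad): leaning hard on the scale (contact force between any of pad_screw, pad_left, pad_right, pad_far and scale above 32 N).
It fails at once if the scale is shoved more than 15 mm from where it stood (distance of scale from where it was at the start of the episode above 0.015 m).
It fails at once if the green bottle is set down hard (over 20 N on the scale) (contact force between green_bottle and scale above 20 N).
It fails at once if the bottle is put on the scale while a foot still hangs clear (contact force between green_bottle and scale above 0.2 N and contact force between pad_screw and scale below 0.2 N).
It fails at once if the red bottle or the cup is moved over 20 mm or tipped (distance of any of red_bottle_mid, cup_mid from where it was at the start of the episode above 0.02 m or angle between any of red_bottle_mid, cup_mid's own z axis and vertical above 0.3 rad).
It also fails if it takes over 72 s, if anything falls off the work surface, if the arm or the gripper's body presses on something with over 40 N, if the wrist force passes 120 N, or if a joint passes its speed limit or range.

ROBOT

A 6-joint arm with a two-finger parallel gripper is mounted at the origin on a cart in front of the work surface, level with it; the furniture and walls round the work are solid. World frame = base frame: x ahead of the robot, y to its left, z up, the work surface at z = 0. Lengths are in m, angles in rad, forces in N, time in s.
With the tool pointing down it reaches from about 0.3 to 0.875 m from the base axis. Payload 6.4 kg.
Tool frame: the origin (TCP) lies between the finger pads; the fingertips stand 25 mm ahead of it and the grasp point (between the pads) lies 6 mm ahead of it; z points along the fingers, y is the line along which they close (so a half turn about z gives the same grasp; the last joint's range is limited). The gripper opens to 85 mm and grips with 20 to 120 N. Pads are 22 mm wide; open, the fingers measure 114 mm over their backs; the gripper's body (76 mm by 85 mm) begins 54 mm behind the grasp point. The pads swing forward as they close: fully open they stand 13 mm farther back than shut.
Start: joints at [1.077, 0.181, 1.607, -0, 1.354, -0.206], TCP at [0.163, 0.551, 0.256] pointing down, gripper open.
Joint ranges: [-2.99, 2.99], [-0.89, 2.07], [0.3, 2.58], [-1.14, 4.28], [0, 2.63], [-3.12, 3.12]. Speed limits (rad/s): [2.57, 2.57, 3.01, 3.14, 3.14, 3.14].

INTERFACE

Orientations are given as a unit quaternion [w, x, y, z].
In Python, from bench import ctrl gives the robot as it stands.
- The arm moves only by the tool servo_tool, never from a script. Its argument "series" is text: rows parted by semicolons, each of 7 numbers parted by spaces: the gripper command: -1 is fully open, 1 is shut, values between are in proportion, then the shift along the tool's x, y, z in m, then the turn, a rotation vector about the tool's x, y, z in degrees. A call has 1 to 12 rows; each row is the pose to reach, as a shift and turn from the pose commanded when the call began, along the tool's axes at that moment; what a row does not reach only later rows make up. A row lasts 1/12 s, in which the tool goes at most 41.7 mm and 7.16 degrees, less where a joint would pass 70% of its speed; a pose out of reach is approached as far as the arm can. A call with a gripper value outside its range is refused whole. The fingers move at their own pace and stop on an object; the grip force is fixed at half the most. Time passes only in rows, so rows that repeat a pose let the fingers close. It gives the time, the measured TCP pose, the force, the opening and the grip force at its end, in the units of the state.
- ctrl.get_obs(): the state, without advancing time (a new reading comes with each control period).
- ctrl.camera(name): name is "scene" or "top" or "wrist"; returns a dict with "img" (400x640x3 uint8, red, green, blue), "z_map" (400x640 float32, m along the optical axis (not along the pixel's ray), 0 where there is no reading), "fovy" (degrees; the focal length in pixels is half the picture's height over the tangent of half this angle, whatever the lens; pixels are square), "cx", "cy" (the principal point, pixels), "k1" (the pictures are not rectified: a ray, as slopes to the right and down, at radius r is drawn at 1 + k1 r^2 times it, then the intrinsics apply), "extrinsics" (4x4, takes a point from camera to world coordinates); the wrist camera has in their place "T_tool_cam" (4x4, takes a point from camera to tool coordinates, whose origin is the TCP and whose axes are the flange's). Camera axes: x right, y down, z forward; pixel columns grow to the right and rows downward; lengths in m; the calibration is good to about 2 mm. A picture is of the moment at which its call begins: read the wrist's pose just before it.
- ctrl.hand_in(): hands the job in; it is judged then, once.
The state is a dict: "time_s": time; "q": joint angles; "dq": joint speeds; "joint_efforts": joint torques, N m; "eef_pos": TCP position; "eef_rot": TCP orientation; "wrist_force": force on the tool from outside, world axes, zero at the start; "torque": the same for the moment, N m; "opening": opening from 0.0 (shut) to 1.0 (fully open); "grasp_force": force on a finger pad.
Only numpy, scipy, OpenCV 4.12 (cv2) and the standard library are available. Lean on these libraries where they do the work, as an engineer would, in place of code of your own. Each camera call takes 0.05 s, during which the arm holds its last target. There are 200 camera calls.

## Working session

There is one attempt and no reset: what is moved stays moved. The work goes in short steps, Python scripts to look and compute and a tool call to move; the robot and the scene stay as the last step left them, time stands still between calls to the robot, and variables do not carry over. Pictures are saved under pics/ and viewed, at most 10 in all, crops included, and the job is handed in when it is done.

Besides the shell and the picture viewer there is one more tool, called after "Request:" by a JSON object that holds its "fn" and its "kwargs", one argument or row to a line. servo_tool: Moves the arm, as the interface text tells. Its arguments: {"type":"object","properties":{"series":{"type":"string"}},"required":["series"]}

```bash
mkdir -p pics; cat > h.py <<'E'
import numpy as np, cv2
from scipy.spatial.transform import Rotation as R
from bench import ctrl
def shot(name, f=None):
    o=ctrl.get_obs(); c=ctrl.camera(name)
    if f: cv2.imwrite('pics/'+f, c['img'][:,:,::-1])
    if 'T_tool_cam' in c:
        T=np.eye(4); q=o['eef_rot']; T[:3,:3]=R.from_quat([q[1],q[2],q[3],q[0]]).as_matrix(); T[:3,3]=o['eef_pos']
        c['extrinsics']=T@np.array(c['T_tool_cam'])
    img=c['img']; h,w=img.shape[:2]; fl=h/2/np.tan(np.radians(c['fovy'])/2)
    v,u=np.mgrid[:h,:w]; x=(u-c['cx'])/fl; y=(v-c['cy'])/fl
    xd,yd=x.copy(),y.copy()
    for _ in range(15):
        s=1+c['k1']*(x*x+y*y); x,y=xd/s,yd/s
    z=c['z_map']; P=np.stack([x*z,y*z,z],-1)@np.array(c['extrinsics'])[:3,:3].T+np.array(c['extrinsics'])[:3,3]
    P[z==0]=np.nan
    c['P']=P; c['fl']=fl
    return c
E
python3 - <<'E'
from h import *
for n in ('scene','top'):
    c=shot(n,n+'0.png'); np.savez(n+'0.npz',P=c['P'],img=c['img']); print(n,c['fovy'],c['k1'],np.round(c['extrinsics'],3).tolist())
o=ctrl.get_obs(); print(o)
E
```

```text
scene 47.34285629816696 -0.13369273384364747 [[0.814, -0.428, 0.393, 0.078], [-0.581, -0.584, 0.567, -0.675], [-0.013, -0.69, -0.724, 0.957], [0.0, 0.0, 0.0, 1.0]]
top 43.107360757931914 -0.14307218063340157 [[0.023, -0.985, 0.169, 0.308], [-1.0, -0.024, -0.003, 0.014], [0.007, -0.168, -0.986, 1.489], [0.0, 0.0, 0.0, 1.0]]
{'time_s': 0.1, 'q': array([ 1.07672199e+00,  1.81489387e-01,  1.60794725e+00,  3.48716932e-05,
        1.35379128e+00, -2.06275269e-01]), 'dq': array([ 0.00053033, -0.00124002, -0.00261214, -0.00099442,  0.00258848,
       -0.00027352]), 'joint_efforts': array([ 3.60496897e-04, -4.45874691e+01, -3.52235162e+01, -4.19341486e-04,
        4.26045022e-03,  1.20770837e-04]), 'eef_pos': array([0.16294003, 0.55093718, 0.25544251]), 'eef_rot': array([-2.96489899e-04,  1.43407108e-01,  9.89663444e-01, -7.62173880e-04]), 'wrist_force': array([ 1.37296282, -0.25200596,  0.34522834]), 'torque': array([0.06595212, 0.02342412, 0.00081029]), 'grasp_force': 0.0, 'opening': 0.9990020507611368}
```

View pics/scene0.png

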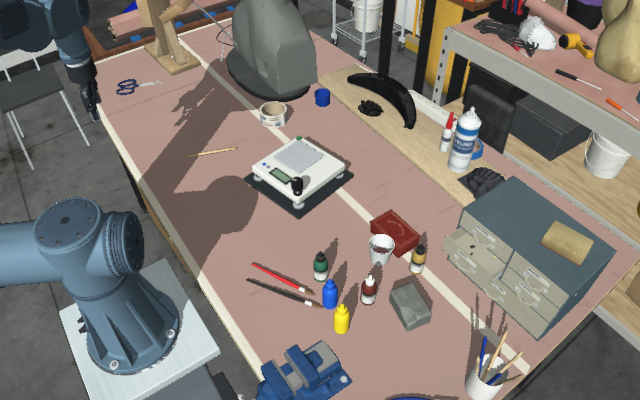

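View pics/top0.png

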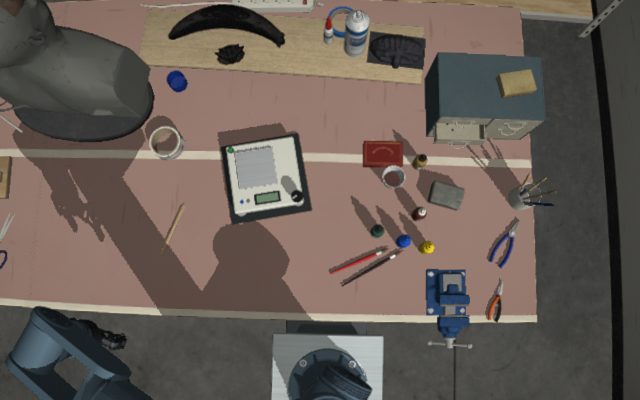

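The scale sits mid-bench (top view about 265,175) with the knob at about (297,197). The green bottle is at about (377,230), with blue and yellow next to it. The red bottle is at (420,213) and the cup at (393,176).

```bash
python3 - <<'E'
from h import *
for n in ('top','scene'):
    d=np.load(n+'0.npz'); P=d['P']; im=d['img'].astype(int)
    X,Y,Z=P[...,0],P[...,1],P[...,2]; r,g,b=im[...,0],im[...,1],im[...,2]
    print(n)
    wk=(X>.15)&(X<.75)&(Y>-.45)&(Y<.35)
    tab=wk&(abs(Z)<.02); print('table z',np.nanmedian(Z[tab]))
    # scale white top
    box=(X>.3)&(X<.6)&(Y>.0)&(Y<.3)
    m=box&(Z>.045)&(Z<.085)
    print('scale pts',m.sum(),np.nanmedian(P[m],0))
    w=np.histogram(Z[box&(Z>.04)&(Z<.14)],bins=np.arange(.04,.14,.004)); print(np.c_[w[1][:-1].round(3),w[0]].tolist())
    rect=cv2.minAreaRect(P[m][:,:2].astype(np.float32)*1000); print('rect',rect,cv2.boxPoints(rect).round(1).tolist())
    k=box&(Z>.09)&(Z<.14); print('knob',k.sum(),np.nanmedian(P[k],0),np.nanmin(P[k],0),np.nanmax(P[k],0))
    # tall objs
    t=wk&(Z>.03)&(Z<.13)&(Y<.02)
    nl,lab,st,ce=cv2.connectedComponentsWithStats(t.astype(np.uint8))
    for i in range(1,nl):
        if st[i,4]<25: continue
        q=lab==i; p=P[q]; print(st[i,4],ce[i].round(),'min',p.min(0).round(3),'max',p.max(0).round(3),'rgb',im[q].mean(0).round())
        tp=p[p[:,2]>p[:,2].max()-.012]; print('   top mean',tp.mean(0).round(4),len(tp))
E
```

```text
top
table z 0.0019265472637466363
scale pts 2221 [0.55407922 0.20011198 0.06179933]
[[0.04, 16.0], [0.044, 11.0], [0.048, 25.0], [0.052, 126.0], [0.056, 564.0], [0.06, 787.0], [0.064, 374.0], [0.068, 264.0], [0.072, 66.0], [0.076, 5.0], [0.08, 2.0], [0.084, 2.0], [0.088, 1.0], [0.092, 1.0], [0.096, 4.0], [0.1, 2.0], [0.104, 25.0], [0.108, 52.0], [0.112, 24.0], [0.116, 7.0], [0.12, 0.0], [0.124, 0.0], [0.128, 0.0], [0.132, 0.0]]
rect ((561.2023315429688, 188.7086181640625), (113.29347229003906, 202.7207489013672), 10.047433853149414) [[487.70001220703125, 278.6000061035156], [523.0999755859375, 79.0], [634.7000122070312, 98.80000305175781], [599.2999877929688, 298.3999938964844]]
knob 116 [0.53536508 0.09563831 0.10995007] [0.52086712 0.08108996 0.09084509] [0.55272661 0.11216192 0.11775789]
827 [458. 135.] min [ 0.684 -0.45   0.031] max [ 0.75  -0.283  0.13 ] rgb [126. 122. 107.]
   top mean [ 0.7148 -0.3681  0.1243] 118
1183 [385. 156.] min [ 0.573 -0.21   0.03 ] max [ 0.721 -0.093  0.072] rgb [108.  57.  50.]
   top mean [ 0.6069 -0.1792  0.0641] 51
154 [420. 161.] min [ 0.639 -0.2
[... 2166 characters left out ...]
p mean [ 0.4466 -0.1356  0.0959] 20
297 [369. 288.] min [ 0.481 -0.276  0.03 ] max [ 0.515 -0.241  0.101] rgb [138. 115. 109.]
   top mean [ 0.4992 -0.2577  0.0949] 23
304 [329. 291.] min [ 0.401 -0.23   0.03 ] max [ 0.435 -0.198  0.103] rgb [ 45.  96. 199.]
   top mean [ 0.4194 -0.2114  0.0974] 19
1036 [410. 303.] min [ 0.518 -0.392  0.03 ] max [ 0.596 -0.289  0.052] rgb [120. 124. 117.]
   top mean [ 0.5583 -0.3404  0.0456] 852
310 [341. 316.] min [ 0.385 -0.297  0.03 ] max [ 0.418 -0.264  0.101] rgb [227. 211.  49.]
   top mean [ 0.401  -0.2806  0.0962] 23
3072 [299. 372.] min [ 0.151 -0.383  0.031] max [ 0.333 -0.298  0.113] rgb [ 72.  93. 120.]
   top mean [ 0.2273 -0.3422  0.1086] 1353
```

Request:
{"fn": "servo_tool", "kwargs": {
  "series": "-1 -0.485 -0.332 0 0 0 0;-1 -0.485 -0.332 0 0 0 0;-1 -0.485 -0.332 0 0 0 0;-1 -0.485 -0.332 0 0 0 0;-1 -0.485 -0.332 0 0 0 0;-1 -0.485 -0.332 0 0 0 0;-1 -0.485 -0.332 0 0 0 0;-1 -0.485 -0.332 0 0 0 0;-1 -0.485 -0.332 0 0 0 0;-1 -0.485 -0.332 0 0 0 0;-1 -0.485 -0.332 0 0 0 0;-1 -0.485 -0.332 0 0 0 0"
}}

```text
time_s: 1.1
eef_pos: [0.4793, 0.1615, 0.2561]
eef_rot: [-0.0, 0.144, 0.99, 0.0]
wrist_force: [-0.7, 0.6, -0.1]
opening: 1.002
grasp_force: 0.0
```

Request:
{"fn": "servo_tool", "kwargs": {
  "series": "-1 -0.06 -0.04 0 0 0 0;-1 -0.06 -0.04 0 0 0 0;-1 -0.06 -0.04 0 0 0 0;-1 -0.06 -0.04 0 0 0 0"
}}

```text
time_s: 1.43
eef_pos: [0.5252, 0.1067, 0.2555]
eef_rot: [-0.001, 0.145, 0.989, -0.0]
wrist_force: [-1.0, 1.1, -0.5]
opening: 0.994
grasp_force: 0.0
```

```bash
python3 - <<'E'
from h import *
o=ctrl.get_obs(); print(o['q'].round(3),o['eef_pos'].round(4),o['wrist_force'].round(2))
c=shot('wrist','w1.png'); np.savez('w1.npz',P=c['P'],img=c['img']); P=c['P']
Z=P[...,2]; box=(P[...,0]>.4)&(P[...,0]<.8)&(P[...,1]>0)&(P[...,1]<.35)
w=np.histogram(Z[box&(Z>.0)&(Z<.13)],bins=np.arange(0,.13,.003)); print(np.c_[w[1][:-1].round(3),w[0]].tolist())
print('T',np.round(c['T_tool_cam'],3).tolist(),c['fovy'])
E
```

```text
[-0.021  0.095  1.705  0.     1.343 -1.301] [0.5252 0.1067 0.2555] [-1.03  1.08 -0.46]
[[0.0, 38131.0], [0.003, 170.0], [0.006, 93.0], [0.009, 2729.0], [0.012, 3865.0], [0.015, 137.0], [0.018, 0.0], [0.021, 0.0], [0.024, 0.0], [0.027, 0.0], [0.03, 0.0], [0.033, 0.0], [0.036, 61.0], [0.039, 109.0], [0.042, 101.0], [0.045, 118.0], [0.048, 113.0], [0.051, 223.0], [0.054, 530.0], [0.057, 11655.0], [0.06, 8903.0], [0.063, 308.0], [0.066, 8325.0], [0.069, 1244.0], [0.072, 0.0], [0.075, 0.0], [0.078, 1.0], [0.081, 24.0], [0.084, 27.0], [0.087, 30.0], [0.09, 25.0], [0.093, 34.0], [0.096, 33.0], [0.099, 32.0], [0.102, 38.0], [0.105, 226.0], [0.108, 799.0], [0.111, 0.0], [0.114, 0.0], [0.117, 0.0], [0.12, 0.0], [0.123, 0.0], [0.126, 0.0]]
T [[-0.002, -0.949, -0.316, 0.082], [1.0, -0.002, 0.0, -0.0], [-0.001, -0.316, 0.949, -0.118], [0.0, 0.0, 0.0, 1.0]] 63.29388432835892
```

View pics/w1.png

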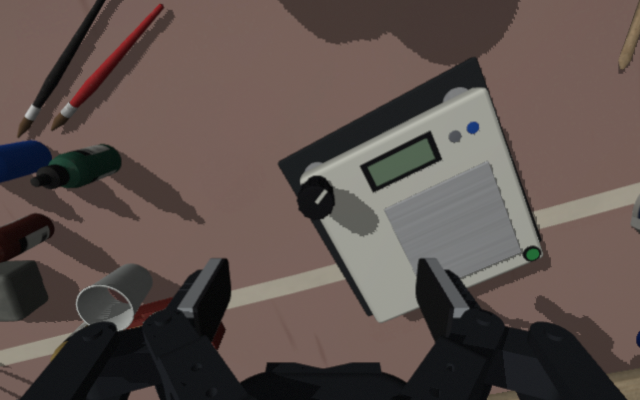

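The knob is at wrist pixel about (316,198) with a light pointer mark. The pan and the white top are clear of everything.

```bash
cat > fit.py <<'E'
from h import *
def fit(c):
    P=c['P']; Z=P[...,2]
    box=(P[...,0]>.4)&(P[...,0]<.8)&(P[...,1]>0)&(P[...,1]<.35)
    k=box&(Z>.104)&(Z<.113); (x,y),r=cv2.minEnclosingCircle(P[k][:,:2].astype(np.float32)*1000)
    print('knob top',k.sum(),'circ',x,y,r,'z',np.median(Z[k]))
    s=box&(Z>.05)&(Z<.073); rc=cv2.minAreaRect(P[s][:,:2].astype(np.float32)*1000); print('scale',rc)
    q=P[box&(Z>.056)&(Z<.0645)]; A=np.c_[q[:,:2]-[.6,.19],np.ones(len(q))]; co=np.linalg.lstsq(A,q[:,2],rcond=None)[0]; print('plane',co)
    n=box&(Z>.065)&(Z<.073); print('pan',cv2.minAreaRect(P[n][:,:2].astype(np.float32)*1000),np.median(Z[n]))
E
python3 - <<'E'
from fit import *
d=np.load('w1.npz'); fit(d)
E
```

```text
knob top 1035 circ 535.1610107421875 96.18167114257812 16.917497634887695 z 0.1086376791596605
scale ((603.2674560546875, 195.3708038330078), (199.88902282714844, 199.95181274414062), 10.494826316833496)
plane [0.00283379 0.00767596 0.05992047]
pan ((607.7919311523438, 196.04592895507812), (231.74713134765625, 127.32628631591797), 78.68357849121094) 0.06815265543215193
```

Request:
{"fn": "servo_tool", "kwargs": {
  "series": "1 0 0 0 0 0 0;1 0 0 0.04 0 0 0;1 0 0 0.08 0 0 0;1 0 0 0.1 0 0 0;1 0 0 0.1 0 0 0;1 0 0 0.1 0 0 0;1 0 0 0.1 0 0 0;1 0 0 0.1 0 0 0"
}}

```text
time_s: 2.15
eef_pos: [0.5263, 0.1086, 0.1588]
eef_rot: [0.002, 0.143, 0.99, 0.0]
wrist_force: [0.5, -1.0, 0.3]
opening: 0.001
grasp_force: 0.0
```

Request:
{"fn": "servo_tool", "kwargs": {
  "series": "1 -0.012 -0.0095 0.014 0 0 0;1 -0.012 -0.0095 0.014 0 0 0;1 -0.012 -0.0095 0.014 0 0 0;1 -0.012 -0.0095 0.014 0 0 0;1 -0.012 -0.0095 0.014 0 0 0"
}}

```text
time_s: 2.57
eef_pos: [0.534, 0.0958, 0.1434]
eef_rot: [0.001, 0.143, 0.99, 0.0]
wrist_force: [-0.5, -0.1, -0.8]
opening: -0.001
grasp_force: 0.0
```

Request:
{"fn": "servo_tool", "kwargs": {
  "series": "1 0 0 0.001 0 0 0;1 0 0 0.001 0 0 0"
}}

```text
time_s: 2.73
eef_pos: [0.5336, 0.0958, 0.1416]
eef_rot: [0.0, 0.143, 0.99, 0.0]
wrist_force: [-0.5, 1.0, 0.8]
opening: 0.002
grasp_force: 0.0
```

Request:
{"fn": "servo_tool", "kwargs": {
  "series": "1 0 0 0.001 0 0 0;1 0 0 0.001 0 0 0"
}}

```text
time_s: 2.9
eef_pos: [0.5335, 0.0957, 0.1402]
eef_rot: [-0.0, 0.143, 0.99, 0.0]
wrist_force: [-0.5, -0.6, 0.4]
opening: 0.001
grasp_force: 0.0
```

Request:
{"fn": "servo_tool", "kwargs": {
  "series": "1 0 0 0.001 0 0 0;1 0 0 0.001 0 0 0"
}}

```text
time_s: 3.07
eef_pos: [0.5335, 0.0956, 0.1391]
eef_rot: [-0.0, 0.143, 0.99, -0.0]
wrist_force: [0.3, 0.6, 0.2]
opening: -0.001
grasp_force: 0.0
```

Request:
{"fn": "servo_tool", "kwargs": {
  "series": "1 0 0 0.001 0 0 0;1 0 0 0.001 0 0 0"
}}

```text
time_s: 3.23
eef_pos: [0.5335, 0.0955, 0.138]
eef_rot: [-0.0, 0.143, 0.99, -0.0]
wrist_force: [-0.3, 0.6, -0.2]
opening: 0.002
grasp_force: 0.0
```

Request:
{"fn": "servo_tool", "kwargs": {
  "series": "1 0 0 0.001 0 0 0;1 0 0 0.001 0 0 0"
}}

```text
time_s: 3.4
eef_pos: [0.5336, 0.0955, 0.1371]
eef_rot: [-0.0, 0.143, 0.99, -0.0]
wrist_force: [0.5, 0.4, -0.7]
opening: -0.001
grasp_force: 0.0
```

Request:
{"fn": "servo_tool", "kwargs": {
  "series": "1 0 0 0.001 0 0 0;1 0 0 0.001 0 0 0"
}}

```text
time_s: 3.57
eef_pos: [0.5335, 0.0956, 0.1361]
eef_rot: [-0.0, 0.143, 0.99, 0.0]
wrist_force: [-1.0, 0.0, -0.2]
opening: -0.004
grasp_force: 0.0
```

Request:
{"fn": "servo_tool", "kwargs": {
  "series": "1 0 0 0.0005 0 0 0;1 0 0 0.0005 0 0 0"
}}

```text
time_s: 3.73
eef_pos: [0.5336, 0.0955, 0.1357]
eef_rot: [-0.0, 0.143, 0.99, -0.0]
wrist_force: [0.0, 0.6, 0.0]
opening: 0.0
grasp_force: 0.0
```

Request:
{"fn": "servo_tool", "kwargs": {
  "series": "1 0 0 0.0005 0 0 0;1 0 0 0.0005 0 0 0"
}}

```text
time_s: 3.9
eef_pos: [0.5336, 0.0955, 0.1352]
eef_rot: [-0.0, 0.143, 0.99, -0.0]
wrist_force: [-0.4, -1.4, -0.3]
opening: -0.003
grasp_force: 0.0
```

Request:
{"fn": "servo_tool", "kwargs": {
  "series": "1 0 0 0.0005 0 0 0;1 0 0 0.0005 0 0 0"
}}

```text
time_s: 4.07
eef_pos: [0.5336, 0.0955, 0.1347]
eef_rot: [-0.0, 0.143, 0.99, -0.0]
wrist_force: [0.3, 0.4, -0.4]
opening: 0.001
grasp_force: 0.0
```

Request:
{"fn": "servo_tool", "kwargs": {
  "series": "1 0 0 0.0005 0 0 0;1 0 0 0.0005 0 0 0"
}}

```text
time_s: 4.23
eef_pos: [0.5336, 0.0955, 0.1342]
eef_rot: [-0.0, 0.143, 0.99, -0.0]
wrist_force: [0.2, -0.1, -0.1]
opening: 0.002
grasp_force: 0.0
```

Request:
{"fn": "servo_tool", "kwargs": {
  "series": "1 0 0 0.0005 0 0 0;1 0 0 0.0005 0 0 0"
}}

```text
time_s: 4.4
eef_pos: [0.5336, 0.0956, 0.1337]
eef_rot: [-0.0, 0.143, 0.99, -0.0]
wrist_force: [-0.7, -0.2, -0.0]
opening: 0.0
grasp_force: 0.0
```

Request:
{"fn": "servo_tool", "kwargs": {
  "series": "1 0 0 0.0005 0 0 0;1 0 0 0.0005 0 0 0"
}}

```text
time_s: 4.57
eef_pos: [0.5336, 0.0954, 0.1333]
eef_rot: [-0.0, 0.143, 0.99, -0.0]
wrist_force: [-0.5, -0.8, 1.3]
opening: 0.0
grasp_force: 0.8
```

Request:
{"fn": "servo_tool", "kwargs": {
  "series": "1 0 0 0.0005 0 0 0;1 0 0 0.0005 0 0 0"
}}

```text
time_s: 4.73
eef_pos: [0.5336, 0.0953, 0.133]
eef_rot: [-0.0, 0.143, 0.99, -0.0]
wrist_force: [-1.8, -1.2, 3.0]
opening: -0.004
grasp_force: 1.7
```

Request:
{"fn": "servo_tool", "kwargs": {
  "series": "1 0 0 0.0005 0 0 0;1 0 0 0.0005 0 0 0"
}}

```text
time_s: 4.9
eef_pos: [0.5336, 0.0952, 0.1325]
eef_rot: [-0.0, 0.143, 0.99, -0.0]
wrist_force: [-3.4, -2.7, 4.7]
opening: 0.001
grasp_force: 2.6
```

Request:
{"fn": "servo_tool", "kwargs": {
  "series": "1 0 0 0.0005 0 0 0;1 0 0 0.0005 0 0 0"
}}

```text
time_s: 5.07
eef_pos: [0.5336, 0.0952, 0.132]
eef_rot: [-0.0, 0.143, 0.99, -0.0]
wrist_force: [-3.2, -2.3, 5.7]
opening: -0.001
grasp_force: 2.6
```

Request:
{"fn": "servo_tool", "kwargs": {
  "series": "1 0 0 0.0005 0 0 0;1 0 0 0.0005 0 0 0"
}}

```text
time_s: 5.23
eef_pos: [0.5337, 0.0952, 0.1315]
eef_rot: [0.0, 0.143, 0.99, -0.0]
wrist_force: [-3.0, -2.8, 4.1]
opening: 0.005
grasp_force: 2.6
```

Request:
{"fn": "servo_tool", "kwargs": {
  "series": "1 0 0 0.0005 0 0 0;1 0 0 0.0005 0 0 0"
}}

```text
time_s: 5.4
eef_pos: [0.5337, 0.0952, 0.131]
eef_rot: [0.0, 0.143, 0.99, -0.0]
wrist_force: [-2.9, -2.4, 5.4]
opening: 0.006
grasp_force: 2.6
```

Request:
{"fn": "servo_tool", "kwargs": {
  "series": "1 0 0 0.0005 0 0 0;1 0 0 0.0005 0 0 0"
}}

```text
time_s: 5.57
eef_pos: [0.5338, 0.0952, 0.1305]
eef_rot: [0.0, 0.143, 0.99, -0.0]
wrist_force: [-2.3, -2.7, 5.8]
opening: 0.0
grasp_force: 2.6
```

Request:
{"fn": "servo_tool", "kwargs": {
  "series": "1 0 0 0.0005 0 0 0;1 0 0 0.0005 0 0 0"
}}

```text
time_s: 5.73
eef_pos: [0.5339, 0.0953, 0.13]
eef_rot: [0.0, 0.143, 0.99, -0.0]
wrist_force: [-2.5, -4.0, 5.4]
opening: -0.003
grasp_force: 2.5
```

Request:
{"fn": "servo_tool", "kwargs": {
  "series": "1 0 0 0.0005 0 0 0;1 0 0 0.0005 0 0 0"
}}

```text
time_s: 5.9
eef_pos: [0.5339, 0.0954, 0.1295]
eef_rot: [0.0, 0.143, 0.99, -0.0]
wrist_force: [-2.5, -2.4, 3.9]
opening: 0.004
grasp_force: 2.4
```

Request:
{"fn": "servo_tool", "kwargs": {
  "series": "1 0 0 0.0005 0 0 0;1 0 0 0.0005 0 0 0"
}}

```text
time_s: 6.07
eef_pos: [0.5339, 0.0952, 0.1291]
eef_rot: [0.0, 0.143, 0.99, -0.0]
wrist_force: [-2.5, -3.0, 6.8]
opening: -0.004
grasp_force: 3.4
```

Starting to harden, so I'll take two more steps to confirm.

Request:
{"fn": "servo_tool", "kwargs": {
  "series": "1 0 0 0.0005 0 0 0;1 0 0 0.0005 0 0 0"
}}

```text
time_s: 6.23
eef_pos: [0.5339, 0.0952, 0.1289]
eef_rot: [0.0, 0.143, 0.99, -0.0]
wrist_force: [-4.7, -4.2, 9.4]
opening: 0.0
grasp_force: 4.6
```

Request:
{"fn": "servo_tool", "kwargs": {
  "series": "1 0 0 0.0005 0 0 0;1 0 0 0.0005 0 0 0"
}}

```text
time_s: 6.4
eef_pos: [0.5339, 0.0952, 0.1288]
eef_rot: [0.0, 0.143, 0.99, -0.0]
wrist_force: [-5.1, -3.5, 10.7]
opening: -0.003
grasp_force: 5.9
```

Request:
{"fn": "servo_tool", "kwargs": {
  "series": "1 0 0 -0.02 0 0 0;-1 -0.001 0.001 -0.05 0 0 0;-1 -0.001 0.001 -0.05 0 0 0;-1 -0.001 0.001 -0.05 0 0 0;-1 -0.001 0.001 -0.05 0 0 0;-1 -0.001 0.001 -0.05 0 0 0;-1 -0.001 0.001 -0.05 0 0 0;-1 -0.001 0.001 -0.05 0 0 0;-1 -0.001 0.001 -0.05 0 0 0"
}}

```text
time_s: 7.15
eef_pos: [0.5345, 0.0963, 0.177]
eef_rot: [-0.001, 0.143, 0.99, -0.0]
wrist_force: [0.1, 0.1, -0.1]
opening: 1.0
grasp_force: 0.0
```

```bash
python3 - <<'E'
from fit import *
o=ctrl.get_obs(); print(o['eef_pos'].round(4),o['opening'],o['q'].round(3))
c=shot('top'); fit(c)
E
```

```text
[0.5345 0.0963 0.177 ] 1.0004996267825539 [-0.041  0.197  1.759  0.     1.188 -1.324]
knob top 19 circ 527.919189453125 95.08013916015625 11.386198043823242 z 0.1072744183281149
scale ((603.9732666015625, 196.8844451904297), (199.25584411621094, 202.18096923828125), 10.655271530151367)
plane [0.00233299 0.00453164 0.06048542]
pan ((603.8433227539062, 198.71939086914062), (188.4641571044922, 190.77642822265625), 10.777538299560547) 0.06836584074029106
```

Request:
{"fn": "servo_tool", "kwargs": {
  "series": "-1 0 0 0.03 0 0 0;-1 0 0 0.06 0 0 0;-1 0 0 0.077 0 0 0;-1 0 0 0.077 0 0 0;-1 0 0 0.077 0 0 0;-1 0 0 0.077 0 0 0"
}}

```text
time_s: 7.7
eef_pos: [0.5358, 0.0962, 0.102]
eef_rot: [0.001, 0.143, 0.99, 0.0]
wrist_force: [0.8, -0.5, 0.5]
opening: 0.998
grasp_force: 0.0
```

Request:
{"fn": "servo_tool", "kwargs": {
  "series": "1 0 0 0 0 0 0;1 0 0 0 0 0 0;1 0 0 0 0 0 0;1 0 0 0 0 0 0;1 0 0 0 0 0 0;1 0 0 0 0 0 0;1 0 0 0 0 0 0;1 0 0 0 0 0 0"
}}

```text
time_s: 8.37
eef_pos: [0.5354, 0.0961, 0.1012]
eef_rot: [0.001, 0.143, 0.99, -0.0]
wrist_force: [0.8, -1.8, 3.5]
opening: 0.358
grasp_force: 59.0
```

Request:
{"fn": "servo_tool", "kwargs": {
  "series": "1 0 0 0 0 0 7;1 0 0 0 0 0 14;1 0 0 0 0 0 21;1 0 0 0 0 0 28;1 0 0 0 0 0 35;1 0 0 0 0 0 42;1 0 0 0 0 0 49;1 0 0 0 0 0 56;1 0 0 0 0 0 63;1 0 0 0 0 0 70;1 0 0 0 0 0 70;1 0 0 0 0 0 70"
}}

```text
time_s: 9.37
eef_pos: [0.5358, 0.0965, 0.1012]
eef_rot: [0.001, 0.684, 0.73, 0.001]
wrist_force: [4.0, 2.8, 0.8]
opening: 0.354
grasp_force: 59.1
```

Request:
{"fn": "servo_tool", "kwargs": {
  "series": "1 0 0 0 0 0 7;1 0 0 0 0 0 14;1 0 0 0 0 0 21;1 0 0 0 0 0 28;1 0 0 0 0 0 35;1 0 0 0 0 0 42;1 0 0 0 0 0 49;1 0 0 -0.0002 0 0 56;1 0 0 -0.0004 0 0 63;1 0 0 -0.0006 0 0 70;1 0 0 -0.0006 0 0 70;1 0 0 -0.0006 0 0 70"
}}

```text
time_s: 10.37
eef_pos: [0.5367, 0.0967, 0.1022]
eef_rot: [-0.0, 0.979, 0.205, 0.002]
wrist_force: [7.1, 3.6, 0.7]
opening: 0.36
grasp_force: 59.2
```

```bash
python3 - <<'E'
from h import *
o=ctrl.get_obs(); print(o['eef_pos'].round(4),o['eef_rot'].round(4),o['q'].round(3),o['wrist_force'].round(2),o['torque'].round(2))
E
```

```text
[0.5367 0.0967 0.1022] [-1.000e-04  9.787e-01  2.052e-01  2.200e-03] [-4.000e-02  3.050e-01  1.799e+00  1.000e-03  1.033e+00  1.116e+00] [7.14 3.58 0.75] [ 0.97 -1.   -0.03]
```

Request:
{"fn": "servo_tool", "kwargs": {
  "series": "1 0.0005 0 -0.0002 0 0 7;1 0.001 0 -0.0005 0 0 14;1 0.001 0 -0.0007 0 0 21;1 0.001 0 -0.001 0 0 28;1 0.001 0 -0.0012 0 0 35;1 0.001 0 -0.0014 0 0 42;1 0.001 0 -0.0017 0 0 49;1 0.001 0 -0.0019 0 0 56;1 0.001 0 -0.0021 0 0 63;1 0.001 0 -0.0021 0 0 63;1 0.001 0 -0.0021 0 0 63"
}}

```text
time_s: 11.28
eef_pos: [0.5372, 0.0965, 0.104]
eef_rot: [-0.0, 0.942, -0.336, 0.002]
wrist_force: [5.4, 0.7, 0.7]
opening: 0.357
grasp_force: 59.3
```

Request:
{"fn": "servo_tool", "kwargs": {
  "series": "-1 0 0 0 0 0 0;-1 0 0 0 0 0 0;-1 0 0 0 0 0 0;-1 0 0 0 0 0 0;-1 0 0 0 0 0 0;-1 0 0 0 0 0 0;-1 0 0 -0.02 0 0 0;-1 0 0 -0.05 0 0 0;-1 0 0 -0.08 0 0 0;-1 0 0 -0.08 0 0 0;-1 0 0 -0.08 0 0 0"
}}

```text
time_s: 12.2
eef_pos: [0.5372, 0.0966, 0.1856]
eef_rot: [-0.001, 0.941, -0.338, 0.002]
wrist_force: [0.3, -0.7, 0.0]
opening: 1.0
grasp_force: 0.0
```

```bash
python3 - <<'E'
from fit import *
o=ctrl.get_obs(); print(o['eef_pos'].round(4),o['opening'],o['q'].round(3))
fit(shot('top')); fit(shot('wrist'))
E
```

```text
[0.5372 0.0966 0.1856] 1.000031353625765 [-0.04   0.188  1.749 -0.     1.199  2.22 ]
knob top 13 circ 525.0712890625 100.55276489257812 8.830371856689453 z 0.10919937349297015
scale ((603.55419921875, 197.322021484375), (199.54916381835938, 201.4406280517578), 10.419990539550781)
plane [-8.58307794e-04  8.54739226e-05  6.08377847e-02]
pan ((601.6643676757812, 198.55245971679688), (192.1566925048828, 188.19091796875), 10.964218139648438) 0.06823466794986177
knob top 1938 circ 536.8067016601562 96.952392578125 17.201595306396484 z 0.1108499878138209
scale ((604.022705078125, 195.61492919921875), (199.05320739746094, 200.19036865234375), 10.648447036743164)
plane [-0.00367085  0.00133794  0.06088596]
pan ((616.8842163085938, 189.0174102783203), (224.48941040039062, 134.94369506835938), 84.04039001464844) 0.06864441354938564
```

Request:
{"fn": "servo_tool", "kwargs": {
  "series": "1 0 0 0 0 0 0;1 0 0 0 0 0 0;1 0 0 0 0 0 0;1 0 0 0 0 0 0;1 0 0 0 0 0 0;1 0 0 0.02 0 0 0;1 0 0 0.04 0 0 0;1 0 0 0.045 0 0 0;1 0 0 0.045 0 0 0;1 0 0 0.045 0 0 0;1 0 0 0.045 0 0 0"
}}

```text
time_s: 13.22
eef_pos: [0.5365, 0.0966, 0.1395]
eef_rot: [-0.0, 0.941, -0.338, 0.001]
wrist_force: [-0.1, 0.3, -0.1]
opening: -0.001
grasp_force: 0.0
```

Request:
{"fn": "servo_tool", "kwargs": {
  "series": "1 0 0 0.001 0 0 0;1 0 0 0.001 0 0 0;1 0 0 0.001 0 0 0"
}}

```text
time_s: 13.47
eef_pos: [0.5361, 0.0966, 0.138]
eef_rot: [-0.0, 0.941, -0.338, 0.0]
wrist_force: [0.4, -0.2, 0.4]
opening: -0.002
grasp_force: 0.0
```

Request:
{"fn": "servo_tool", "kwargs": {
  "series": "1 0 0 0.0005 0 0 0;1 0 0 0.0005 0 0 0;1 0 0 0.0005 0 0 0"
}}

```text
time_s: 13.72
eef_pos: [0.5358, 0.0966, 0.137]
eef_rot: [0.0, 0.941, -0.338, 0.0]
wrist_force: [-0.0, 0.3, 0.0]
opening: 0.001
grasp_force: 0.0
```

Request:
{"fn": "servo_tool", "kwargs": {
  "series": "1 0 0 0.0005 0 0 0;1 0 0 0.0005 0 0 0;1 0 0 0.0005 0 0 0"
}}

```text
time_s: 13.97
eef_pos: [0.5357, 0.0966, 0.1364]
eef_rot: [0.0, 0.941, -0.338, -0.0]
wrist_force: [0.8, 0.0, -1.1]
opening: -0.001
grasp_force: 0.0
```

Request:
{"fn": "servo_tool", "kwargs": {
  "series": "1 0 0 0.0005 0 0 0;1 0 0 0.0005 0 0 0;1 0 0 0.0005 0 0 0"
}}

```text
time_s: 14.22
eef_pos: [0.5358, 0.0966, 0.1359]
eef_rot: [0.0, 0.941, -0.338, -0.0]
wrist_force: [0.2, -0.2, -0.3]
opening: -0.0
grasp_force: 0.0
```

Request:
{"fn": "servo_tool", "kwargs": {
  "series": "1 0 0 0.0005 0 0 0;1 0 0 0.0005 0 0 0;1 0 0 0.0005 0 0 0"
}}

```text
time_s: 14.47
eef_pos: [0.5359, 0.0966, 0.1357]
eef_rot: [0.0, 0.941, -0.338, 0.0]
wrist_force: [-1.2, 0.4, 2.7]
opening: -0.002
grasp_force: 1.2
```

Request:
{"fn": "servo_tool", "kwargs": {
  "series": "1 0 0 -0.03 0 0 0;1 0 0 -0.07 0 0 -7;-1 0.01 0.03 -0.11 0 0 -14;-1 0.02 0.07 -0.12 0 0 -21;-1 0.035 0.1 -0.12 0 0 -28;-1 0.05 0.14 -0.12 0 0 -35;-1 0.06 0.18 -0.12 0 0 -42;-1 0.07 0.21 -0.12 0 0 -49;-1 0.079 0.235 -0.12 0 0 -56;-1 0.079 0.235 -0.12 0 0 -63;-1 0.079 0.235 -0.12 0 0 -70;-1 0.079 0.235 -0.12 0 0 -77"
}}

```text
time_s: 15.47
eef_pos: [0.4469, -0.1361, 0.2554]
eef_rot: [0.0, 0.957, 0.289, 0.0]
wrist_force: [0.7, 0.2, 0.5]
opening: 1.003
grasp_force: 0.0
```

Request:
{"fn": "servo_tool", "kwargs": {
  "series": "-1 0 0 0 0 0 -7;-1 0 0 0 0 0 -14;-1 0 0 0 0 0 -21;-1 0 0 0 0 0 -28;-1 0 0 0 0 0 -33;-1 0 0 0 0 0 -33;-1 0 0 0 0 0 -33"
}}

```text
time_s: 16.05
eef_pos: [0.4473, -0.1349, 0.2554]
eef_rot: [-0.0, 0.838, 0.546, 0.0]
wrist_force: [-0.6, -0.0, -0.2]
opening: 1.0
grasp_force: 0.0
```

```bash
python3 - <<'E'
from h import *
o=ctrl.get_obs(); print(o['eef_pos'].round(4),o['eef_rot'].round(4),o['opening'],o['q'].round(3))
c=shot('wrist','w2.png'); P=c['P']; Z=P[...,2]; im=c['img'].astype(int)
t=(Z>.03)&(Z<.13)&(P[...,0]>.3)&(P[...,0]<.6)&(P[...,1]<.0)
nl,lab,st,ce=cv2.connectedComponentsWithStats(t.astype(np.uint8))
for i in range(1,nl):
    if st[i,4]<100: continue
    q=lab==i;p=P[q];tp=p[p[:,2]>p[:,2].max()-.006]
    print(st[i,4],ce[i].round(),p.min(0).round(3),p.max(0).round(3),im[q].mean(0).round(),'top',cv2.minEnclosingCircle(tp[:,:2].astype(np.float32)*1000),len(tp))
E
```

```text
[ 0.4473 -0.1349  0.2554] [-0.      0.8377  0.5461  0.    ] 1.0002879648029221 [-0.548 -0.066  1.869  0.     1.339 -0.133]
726 [466. 155.] [ 0.572 -0.211  0.03 ] [ 0.6   -0.147  0.064] [102. 104. 101.] top ((598.749267578125, -178.83883666992188), 31.916906356811523) 232
1163 [324. 169.] [ 0.431 -0.149  0.03 ] [ 0.467 -0.116  0.103] [30. 41. 35.] top ((448.8082580566406, -133.84063720703125), 4.6006317138671875) 88
1258 [329. 242.] [ 0.404 -0.223  0.03 ] [ 0.439 -0.191  0.103] [21. 43. 91.] top ((421.7734680175781, -209.5936279296875), 4.663347244262695) 77
1141 [410. 247.] [ 0.483 -0.267  0.03 ] [ 0.519 -0.237  0.09 ] [61. 45. 42.] top ((500.7922668457031, -254.69937133789062), 10.69588565826416) 122
3072 [482. 274.] [ 0.533 -0.388  0.03 ] [ 0.598 -0.286  0.051] [81. 82. 78.] top ((559.4349975585938, -337.72119140625), 52.54496765136719) 2533
1311 [339. 297.] [ 0.386 -0.29   0.03 ] [ 0.422 -0.258  0.102] [112.  96.  31.] top ((404.0237121582031, -276.8345947265625), 4.6714701652526855) 71
1324 [289. 347.] [ 0.3   -0.369  0.03 ] [ 0.337 -0.302  0.084] [25. 36. 50.] top ((319.84130859375, -316.6175537109375), 8.127443313598633) 34
```

View pics/w2.png

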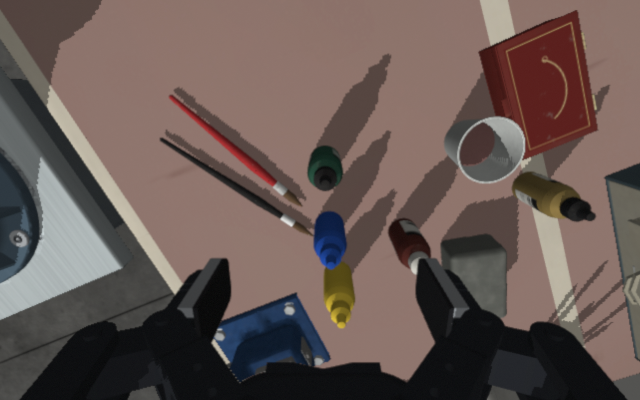

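The green bottle is at about (324,168), alone between the fingers' line, with blue clear behind it. Descending.

Request:
{"fn": "servo_tool", "kwargs": {
  "series": "-1 0.0015 0.001 0.03 0 0 0;-1 0.0015 0.001 0.06 0 0 0;-1 0.0015 0.001 0.09 0 0 0;-1 0.0015 0.001 0.12 0 0 0;-1 0.0015 0.001 0.15 0 0 0;-1 0.0015 0.001 0.175 0 0 0;-1 0.0015 0.001 0.19 0 0 0;-1 0.0015 0.001 0.194 0 0 0;-1 0.0015 0.001 0.194 0 0 0;-1 0.0015 0.001 0.194 0 0 0;-1 0.0015 0.001 0.194 0 0 0"
}}

```text
time_s: 17.02
eef_pos: [0.4499, -0.1346, 0.0629]
eef_rot: [0.001, 0.837, 0.547, 0.001]
wrist_force: [0.3, 0.3, 0.1]
opening: 0.997
grasp_force: 0.0
```

Request:
{"fn": "servo_tool", "kwargs": {
  "series": "1 0 0 0 0 0 0;1 0 0 0 0 0 0;1 0 0 0 0 0 0;1 0 0 0 0 0 0;1 0 0 0 0 0 0;1 0 0 0 0 0 0;1 0 0 0 0 0 0;1 0 0 0 0 0 0"
}}

```text
time_s: 17.68
eef_pos: [0.4492, -0.1342, 0.0621]
eef_rot: [0.0, 0.837, 0.547, 0.0]
wrist_force: [-0.4, 0.8, 6.1]
opening: 0.408
grasp_force: 59.4
```

Request:
{"fn": "servo_tool", "kwargs": {
  "series": "1 0 0 -0.015 0 0 0;1 0 0 -0.04 0 0 0;1 0 0 -0.07 0 0 0;1 0 0 -0.1 0 0 0;1 0.02 0.001 -0.13 0 0 0;1 0.05 0.002 -0.15 0 0 0;1 0.08 0.003 -0.15 0 0 0;1 0.11 0.004 -0.15 0 0 0;1 0.145 0.005 -0.15 0 0 0;1 0.18 0.006 -0.15 0 0 0;1 0.215 0.008 -0.15 0 0 0;1 0.25 0.009 -0.15 0 0 0"
}}

```text
time_s: 18.68
eef_pos: [0.5576, 0.0931, 0.2112]
eef_rot: [-0.0, 0.837, 0.547, -0.0]
wrist_force: [0.3, -0.5, -1.4]
opening: 0.41
grasp_force: 59.9
```

Request:
{"fn": "servo_tool", "kwargs": {
  "series": "1 0.035 0.001 0 0 0 0;1 0.07 0.002 0 0 0 0;1 0.1 0.003 0 0 0 0;1 0.125 0.004 0 0 0 0;1 0.142 0.005 0 0 0 0;1 0.142 0.005 0 0 0 0;1 0.142 0.005 0 0 0 0;1 0.142 0.005 0 0 0 0"
}}

```text
time_s: 19.35
eef_pos: [0.6183, 0.219, 0.2108]
eef_rot: [-0.0, 0.837, 0.547, -0.001]
wrist_force: [-0.5, -1.0, -1.4]
opening: 0.406
grasp_force: 59.9
```

```bash
python3 - <<'E'
from h import *
o=ctrl.get_obs(); print(o['eef_pos'].round(4),o['eef_rot'].round(4),o['opening'],o['wrist_force'].round(2))
shot('scene','s2.png')
E
```

```text
[0.6183 0.219  0.2108] [-1.000e-04  8.369e-01  5.473e-01 -7.000e-04] 0.40556033766569505 [-0.49 -0.99 -1.35]
```

View pics/s2.png

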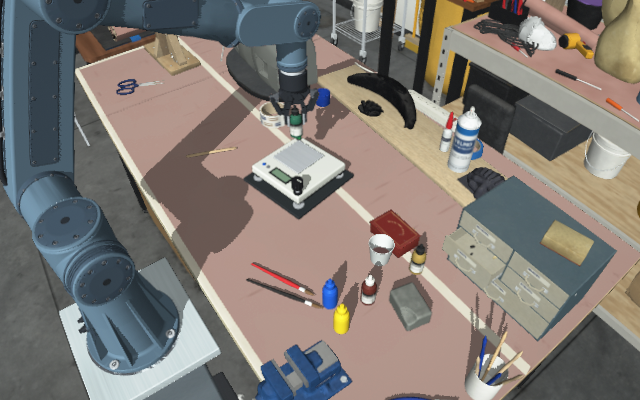

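The bottle is held upright over the pan (about 296,120), and the others are undisturbed. Lowering it.

Request:
{"fn": "servo_tool", "kwargs": {
  "series": "1 0 0 0.02 0 0 0;1 0 0 0.04 0 0 0;1 0 0 0.055 0 0 0;1 0 0 0.065 0 0 0;1 0 0 0.072 0 0 0;1 0 0 0.072 0 0 0;1 0 0 0.072 0 0 0;1 0 0 0.072 0 0 0"
}}

```text
time_s: 20.07
eef_pos: [0.6196, 0.2194, 0.1408]
eef_rot: [0.0, 0.837, 0.547, 0.001]
wrist_force: [0.8, -0.5, 0.0]
opening: 0.403
grasp_force: 59.9
```

Request:
{"fn": "servo_tool", "kwargs": {
  "series": "1 0 0 0.001 0 0 0;1 0 0 0.002 0 0 0;1 0 0 0.002 0 0 0;1 0 0 0.002 0 0 0"
}}

```text
time_s: 20.4
eef_pos: [0.6189, 0.2196, 0.1377]
eef_rot: [0.0, 0.837, 0.547, 0.0]
wrist_force: [0.6, 0.3, -1.1]
opening: 0.405
grasp_force: 59.9
```

Request:
{"fn": "servo_tool", "kwargs": {
  "series": "1 0 0 0.001 0 0 0;1 0 0 0.001 0 0 0;1 0 0 0.001 0 0 0"
}}

```text
time_s: 20.65
eef_pos: [0.6188, 0.2195, 0.1364]
eef_rot: [-0.0, 0.837, 0.547, -0.0]
wrist_force: [0.5, 0.3, -0.2]
opening: 0.406
grasp_force: 59.9
```

Request:
{"fn": "servo_tool", "kwargs": {
  "series": "1 0 0 0.001 0 0 0;1 0 0 0.001 0 0 0;1 0 0 0.001 0 0 0"
}}

```text
time_s: 20.9
eef_pos: [0.6187, 0.2195, 0.1353]
eef_rot: [-0.0, 0.837, 0.547, -0.0]
wrist_force: [-0.7, 0.7, -0.2]
opening: 0.405
grasp_force: 59.9
```

Request:
{"fn": "servo_tool", "kwargs": {
  "series": "1 0 0 0.001 0 0 0;1 0 0 0.001 0 0 0;1 0 0 0.001 0 0 0"
}}

```text
time_s: 21.15
eef_pos: [0.6188, 0.2195, 0.1344]
eef_rot: [-0.0, 0.837, 0.547, -0.0]
wrist_force: [-0.1, 0.0, -0.3]
opening: 0.41
grasp_force: 59.9
```

Request:
{"fn": "servo_tool", "kwargs": {
  "series": "1 0 0 0.001 0 0 0;1 0 0 0.001 0 0 0;1 0 0 0.001 0 0 0"
}}

```text
time_s: 21.4
eef_pos: [0.6188, 0.2195, 0.1334]
eef_rot: [-0.0, 0.837, 0.547, -0.0]
wrist_force: [0.4, 0.0, -0.3]
opening: 0.409
grasp_force: 59.9
```

Request:
{"fn": "servo_tool", "kwargs": {
  "series": "1 0 0 0.0005 0 0 0;1 0 0 0.0005 0 0 0;1 0 0 0.0005 0 0 0"
}}

```text
time_s: 21.65
eef_pos: [0.6188, 0.2195, 0.133]
eef_rot: [-0.0, 0.837, 0.547, -0.0]
wrist_force: [-0.1, 0.7, -1.4]
opening: 0.407
grasp_force: 59.9
```

Request:
{"fn": "servo_tool", "kwargs": {
  "series": "1 0 0 0.0005 0 0 0;1 0 0 0.0005 0 0 0;1 0 0 0.0005 0 0 0"
}}

```text
time_s: 21.9
eef_pos: [0.6188, 0.2195, 0.1324]
eef_rot: [-0.0, 0.837, 0.547, -0.0]
wrist_force: [-0.7, 0.1, -0.8]
opening: 0.407
grasp_force: 59.9
```

Request:
{"fn": "servo_tool", "kwargs": {
  "series": "1 0 0 0.0005 0 0 0;1 0 0 0.0005 0 0 0;1 0 0 0.0005 0 0 0"
}}

```text
time_s: 22.15
eef_pos: [0.6188, 0.2195, 0.132]
eef_rot: [-0.0, 0.837, 0.547, -0.0]
wrist_force: [0.5, 1.1, -0.7]
opening: 0.405
grasp_force: 59.9
```

Request:
{"fn": "servo_tool", "kwargs": {
  "series": "1 0 0 0.0005 0 0 0;1 0 0 0.0005 0 0 0;1 0 0 0.0005 0 0 0"
}}

```text
time_s: 22.4
eef_pos: [0.6188, 0.2195, 0.1314]
eef_rot: [-0.0, 0.837, 0.547, -0.0]
wrist_force: [-0.4, -0.2, -1.2]
opening: 0.406
grasp_force: 59.9
```

Request:
{"fn": "servo_tool", "kwargs": {
  "series": "1 0 0 0.0005 0 0 0;1 0 0 0.0005 0 0 0;1 0 0 0.0005 0 0 0"
}}

```text
time_s: 22.65
eef_pos: [0.6188, 0.2195, 0.131]
eef_rot: [-0.0, 0.837, 0.547, -0.0]
wrist_force: [-0.7, -0.4, -0.9]
opening: 0.407
grasp_force: 59.9
```

Request:
{"fn": "servo_tool", "kwargs": {
  "series": "1 0 0 0.0005 0 0 0;1 0 0 0.0005 0 0 0;1 0 0 0.0005 0 0 0"
}}

```text
time_s: 22.9
eef_pos: [0.6188, 0.2195, 0.1305]
eef_rot: [-0.0, 0.837, 0.547, 0.0]
wrist_force: [-0.1, 0.1, -1.3]
opening: 0.406
grasp_force: 60.0
```

Request:
{"fn": "servo_tool", "kwargs": {
  "series": "1 0 0 0.0005 0 0 0;1 0 0 0.0005 0 0 0;1 0 0 0.0005 0 0 0"
}}

```text
time_s: 23.15
eef_pos: [0.6189, 0.2195, 0.1304]
eef_rot: [0.0, 0.837, 0.547, 0.0]
wrist_force: [-1.8, -1.1, 2.6]
opening: 0.403
grasp_force: 59.9
```

Request:
{"fn": "servo_tool", "kwargs": {
  "series": "1 0 0 0.0005 0 0 0;1 0 0 0.0005 0 0 0;1 0 0 0.0005 0 0 0"
}}

```text
time_s: 23.4
eef_pos: [0.619, 0.2196, 0.1302]
eef_rot: [0.0, 0.837, 0.547, 0.0]
wrist_force: [-2.1, -0.0, 5.3]
opening: 0.41
grasp_force: 60.6
```

Request:
{"fn": "servo_tool", "kwargs": {
  "series": "1 0 0 -0.0005 0 0 0;0 0 0 -0.0005 0 0 0;-0.5 0 0 -0.0005 0 0 0;-1 0 0 -0.0005 0 0 0;-1 0 0 -0.0005 0 0 0;-1 0 0 -0.0005 0 0 0;-1 0 0 -0.0005 0 0 0;-1 0 0 -0.0005 0 0 0"
}}

```text
time_s: 24.07
eef_pos: [0.6188, 0.2195, 0.1299]
eef_rot: [-0.0, 0.837, 0.547, -0.0]
wrist_force: [-1.3, -0.1, -0.8]
opening: 0.997
grasp_force: 0.0
```

Request:
{"fn": "servo_tool", "kwargs": {
  "series": "-1 0 0 -0.01 0 0 0;-1 0 0 -0.03 0 0 0;-1 0 0 -0.06 0 0 0;-1 0 0 -0.09 0 0 0;-1 0 0 -0.12 0 0 0;-1 0 0 -0.15 0 0 0;-1 -0.03 0 -0.16 0 0 0;-1 -0.07 0 -0.16 0 0 0;-1 -0.11 0 -0.16 0 0 0;-1 -0.15 0 -0.16 0 0 0;-1 -0.15 0 -0.16 0 0 0;-1 -0.15 0 -0.16 0 0 0"
}}

```text
time_s: 25.07
eef_pos: [0.5584, 0.0804, 0.2912]
eef_rot: [0.0, 0.838, 0.546, 0.001]
wrist_force: [-0.2, -0.3, 0.5]
opening: 1.001
grasp_force: 0.0
```

```bash
python3 - <<'E'
from fit import *
o=ctrl.get_obs(); print(o['eef_pos'].round(4),o['opening'],o['wrist_force'].round(2))
for n in ('top','scene','wrist'):
    c=shot(n,'f_%s.png'%n); print(n); 
    P=c['P']; b=(P[...,2]>.12)&(P[...,2]<.18)&(abs(P[...,0]-.62)<.05)&(abs(P[...,1]-.219)<.05)
    print(b.sum(), P[b].min(0), P[b].max(0)) if b.any() else None
    try: fit(c)
    except Exception as e: print(e)
E
```

```text
[0.5584 0.0804 0.2912] 1.001284438473846 [-0.17 -0.28  0.55]
top
57 [0.60014252 0.21525362 0.12570722] [0.62796691 0.23450363 0.17628961]
knob top 56 circ 537.3880004882812 95.9971694946289 16.161136627197266 z 0.11069057278187999
scale ((604.3111572265625, 196.58045959472656), (199.91030883789062, 202.0494842529297), 10.706605911254883)
plane [-0.00217765 -0.00130342  0.06093418]
pan ((601.2984008789062, 198.28903198242188), (189.97767639160156, 189.52618408203125), 10.207474708557129) 0.06835395035766112
scene
145 [0.59777371 0.20041407 0.12013066] [0.63241501 0.23196418 0.16736249]
knob top 116 circ 565.00439453125 152.55995178222656 81.66378021240234 z 0.10884719549948713
scale ((601.5228271484375, 194.82028198242188), (203.0232696533203, 202.68264770507812), 10.999507904052734)
plane [-0.0029154  -0.00098096  0.0595538 ]
pan ((595.1751708984375, 180.68019104003906), (165.12246704101562, 176.10789489746094), 6.567850589752197) 0.06720360390788649
wrist
760 [0.60077269 0.20062778 0.12016396] [0.63258827 0.2220542  0.15560144]
knob top 983 circ 578.8946533203125 147.0691375732422 82.52891540527344 z 0.11067551012012361
scale ((603.9358520507812, 195.46780395507812), (200.44168090820312, 198.6158447265625), 10.467707633972168)
plane [-0.00340729  0.00121142  0.06082561]
pan ((587.269287109375, 198.23373413085938), (164.66281127929688, 128.76934814453125), 27.503854751586914) 0.06867692031489253
```

View pics/f_scene.png

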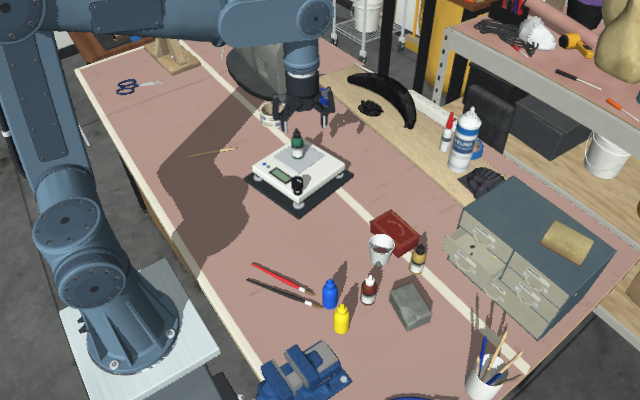

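The bottle stands upright at the middle of the pan (297,147) and the hand is clear. The scale has moved only about 1 mm, and the red bottle and cup look untouched.

```bash
python3 -c "
from bench import ctrl
print(ctrl.hand_in())"
```

```text
the job is handed in; nothing more can be done
None
```

I turned the knob about 203° clockwise, which lowered the screw about 2.3–2.7 mm past touching. The green bottle stands upright and released on the middle of the pan, and the job is handed in with no verdict shown; the foot loads were inferred from knob height, not measured.

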